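Lock the steady-hand game and sink the wand through its guide

ROBOT

A 6-joint arm with a two-finger parallel gripper is mounted at the origin on the work surface. World frame = base frame: x ahead of the robot, y to its left, z up, the work surface at z = 0. Lengths are in m, angles in rad, forces in N, time in s.
With the tool pointing down it reaches from about 0.15 to 0.775 m from the base axis. Payload 6.1 kg.
Tool frame: the origin (TCP) lies midway between the tips of the shut fingers; the grasp point (between the pads) lies 19 mm behind it; y points along the fingers, x is the direction in which the jaws open and shut, and the axes are right-handed (so a half turn about y gives the same grasp; the last joint's range is limited). The gripper opens to 85 mm and grips with 20 to 120 N. Pads are 22 mm wide; open, the fingers measure 114 mm over their backs; the gripper's body (76 mm by 85 mm) begins 54 mm behind the grasp point. The pads swing forward as they close: fully open they stand 13 mm farther back than shut.
Start: joints at [1.232, 0.126, -0.04, 1.405, 0, 1.571], TCP at [0.174, 0.495, 0.2] pointing down, gripper open.
Joint ranges: [-2.72, 2.72], [-0.95, 1.95], [-1.27, 1.35], [-1.78, 2.02], [-1.46, 1.47], [-3.14, 3.14]. Speed limits (rad/s): [2.39, 2.39, 3.01, 3.14, 3.14, 3.14].

INTERFACE

Orientations are given as [roll, pitch, yaw] about the fixed x, y, z axes, in that order (R = Rz(yaw) Ry(pitch) Rx(roll)).
In Python, from rig import monitor, grab_frame, job_done gives the robot as it stands. The module is installed in compiled form; this text tells all that it offers.
- The arm moves only by the tool play_rows, never from a script. Its argument "series" is one flat list of numbers, 5 for each row, row after row: the shift along the world's x, y, z each as a share of 600 mm, from -1 to 1, then the turn about the world's z as a share of pi/2 rad, from -1 to 1, then the closure, from -1 (fully open) to 1 (shut). In form: [tx, ty, tz, roll, gripper, tx, ty, tz, roll, gripper, ...]. A call has exactly 10 rows; each row shifts and turns the pose as measured when the row begins; what a row does not reach is not made up. A row lasts 1/12 s, in which the tool goes at most 41.7 mm and 7.16 degrees, less where a joint would pass 70% of its speed; a pose out of reach is approached as far as the arm can. A call with a number of a shift or a turn outside -1 to 1 is refused whole. A call with a gripper value outside its range is refused whole. The fingers move at their own pace and stop on an object; "grip_force" is the grip in N (left out, the last holds). Time passes only in rows, so rows that do not move let the fingers close, or fill a call up. It gives the time, the measured TCP pose, the force and the opening at its end, in the units of the state.
- monitor.read_state(): the state, without advancing time (a new reading comes with each control period).
- grab_frame(name): name is "scene" or "top" or "wrist"; returns a dict with "color" (480x640x3 uint8, red, green, blue), "intrinsics" (3x3 intrinsics, pixels), "dist" ([k1, k2, p1, p2, k3] as OpenCV has them; the pictures are not rectified), "xyz" and "rotation" of the camera in the world; the wrist camera has in their place "hand_eye" (4x4, takes a point from camera to tool coordinates, whose origin is the TCP and whose axes are the tool frame's). Camera axes: x right, y up, looking along -z (the intrinsics and any distortion apply to the point x, -y, -z); pixel columns grow to the right and rows downward; lengths in m; the calibration is good to about 2 mm. A picture is of the moment at which its call begins: read the wrist's pose just before it. There is no depth.
- job_done(): hands the job in, once; it reports no verdict.
The state is a dict: "t": time; "joint_positions": joint angles; "qd": joint speeds; "joint_torque": joint torques, N m; "tool_pos": TCP position; "ee_rot": TCP orientation; "force": force on the tool from outside, world axes, zero at the start; "wrist_torque": the same for the moment, N m; "width": finger opening in m.
Only numpy, scipy, OpenCV 4.12 (cv2) and the standard library are available. Lean on these libraries where they do the work, as an engineer would, in place of code of your own. Each camera call takes 0.05 s, during which the arm holds its last target. There are 200 camera calls.

TASK

On the games table, first swing the brass hasp of the steady-hand game over its catch until it lies flat on the box, so that the lid is locked; then take the orange-handled wand out of its stand and lower its steel rod into the brass guide hole in the lid until the red band is level with the guide's rim, without the wand ever touching the guide or any other part of the game box. Finish while still holding the wand there in the gripper, upright, still and centred in the hole, with the hasp still shut. Leave the glasses, cup, tin and puzzle pieces on the table alone.

Things in the scene. Friction and masses are not known exactly. Their poses are not given: they have to be found in the camera images.
- game_box: Steady-hand game: heavy fixed wooden box 220 (x) x 200 (y) x 80 mm high, origin at the centre of its underside, z up, its -x side towards the robot within 0.45 rad. Top: a wooden front ledge (x -110 to -38 mm) and behind it a blue lid, already shut, that does not move. The box is hollow below the guide: inner floor at z = 10 mm.
- catch (a point): Top of the catch on the front ledge: a steel staple 14 mm wide in the box's y, 4 mm thick in x (box frame x = -74, y = 0, z = 96 mm).
- guide (a point): Centre of the mouth of the brass guide, at its rim (box frame x = 55, y = 0, z = 95 mm). The bore is vertical, 24 mm in diameter, 30 mm deep, open below into the hollow box. Brass 36 mm outside, in a black collar 68 mm outside with its top at z = 90 mm. Axes as the game box's.
- hasp (a joint): Angle (rad) of the hasp: 0 = shut, flat over the catch; it grows as the strap swings up about its hinge and back over the lid, vertical at 1.57, stop at 2.4. It starts open (1.75 to 2.2), leaning back towards the guide. Light (about 1 N at the tip), held by hinge friction: it stays where it is left, no spring.
- hasp_hinge (a point): Middle of the hasp's hinge pin, which runs along the game box's y (box frame x = -20, y = 0, z = 85 mm). Axes as the game box's: the shut strap points to the box's -x.
- hasp_tip (a point): Middle of the free end of the hasp: a brass strap 80 mm long from the hinge, 30 mm wide, 4 mm thick, with a slot 18 x 16 mm (46 to 64 mm from the hinge) through which the staple stands when it is shut. Between hinge and slot the strap is solid and can be pressed with closed fingers.
- stand: Fixed wand stand: black disc foot of 76 mm diameter, 12 mm high, with a wooden tube of 40 mm outside and 16 mm inside diameter on it, its top at 105 mm. Origin at the centre of the underside. It may be left or right of the game box.
- wand: Wand, 180 mm long, about 90 g, upright in the stand. Origin at the rod's tip (5 mm above the table at the start), z up along it. From the tip: steel rod, 8 mm diameter, to 100 mm, with a red band from 35 to 65 mm; black disc guard, 30 mm diameter, to 106 mm, resting on the stand's top; round orange handle, 24 mm diameter, to 180 mm. Lift it 100 mm or more to clear the stand.
- wand_tip (a point): Lower end of the wand's rod, on its axis.
- wand_grip (a point): Point on the axis of the wand's handle, 148 mm above the tip: a good place to grip.
- glass: Empty clear tumbler, 68 mm wide, 110 mm high, origin under its centre; stands on the other side of the game box from the stand. Bystander.
- amber_glass: Empty amber tumbler, 68 mm wide, 120 mm high, on a 6 mm black coaster at the far left. Bystander.
- dice_cup: Red dice cup, 72 mm wide, 85 mm high, at the far right. Bystander.
- score_tin: Green round tin, 60 mm wide, 45 mm high, at the right. Bystander.
- piece_blue: Loose blue puzzle piece, about 55 x 53 x 5 mm, flat, at the left. Bystander.
- piece_yellow: Loose yellow puzzle piece, about 55 x 53 x 5 mm, flat, left of the game box. Bystander.
- piece_white: Loose white puzzle piece, about 55 x 53 x 5 mm, flat, right of the game box. Bystander.

How it is judged:
On the way, in this order (a step that is already met when the one before it is completed fails the run):
1. the hasp is swung shut over its catch, flat on the box (value of joint hasp below 0.12 rad), for 0.2 s.
2. with the hasp shut, the wand is lifted clear of its stand (value of joint hasp below 0.12 rad and height (world z) of wand_tip above 0.11 m), for 0.1 s.
3. the rod hangs centred in the guide with the red band at the rim (horizontal distance between wand_tip and guide below 0.005 m and angle between wand's own z axis and vertical below 0.1 rad and z of wand_tip in the frame of guide between -0.068 and -0.032 m and value of joint hasp below 0.12 rad), for 0.3 s.
At the end, for the whole second after the job is handed in: The gripper still holds the wand, still (under 20 mm/s) and within 0.1 rad of upright, the rod's tip within 5 mm of the guide's axis and 32 to 68 mm below its rim (red band at the rim), the wand touching neither game box nor stand, and the hasp shut (below 0.12 rad) (all of step 3 and contact force between the fingers and wand above 1 N and contact force between wand and game_box below 0.1 N and contact force between wand and stand below 0.1 N and linear speed of wand below 0.02 m/s); the arm keeps its last pose, push and grip.
It fails at once if the wand touches the guide or another part of the game box (contact force between wand and game_box above 0.2 N).
It fails at once if a tumbler, the dice cup, the score tin or a loose puzzle piece is moved more than 20 mm (distance of any of glass, amber_glass, dice_cup, score_tin, piece_blue, piece_yellow, piece_white from where it was at the start of the episode above 0.02 m).
It also fails if it takes over 64 s, if anything falls off the work surface, if the arm or the gripper's body presses on something with over 40 N, if the wrist force passes 120 N, or if a joint passes its speed limit or range.

## Working session

There is one attempt and no reset: what is moved stays moved. The work goes in short steps, Python scripts to look and compute and a tool call to move; the robot and the scene stay as the last step left them, time stands still between calls to the robot, and variables do not carry over. Pictures are saved under pics/ and viewed, about 8 in all and at most 12, crops included, and the job is handed in when it is done.

Besides the shell and the picture viewer there is one more tool, called as name(argument=value, ...), one argument or row to a line, values as JSON. play_rows: Moves the arm, as the interface text tells. Shift numbers are shares of 600 mm and turn numbers shares of pi/2 rad, none past 1 either way. Its arguments: {"type":"object","properties":{"series":{"type":"array","items":{"type":"number"}},"grip_force":{"type":"number"}},"required":["series"]}

```bash
mkdir -p pics; python3 - <<'E'
from rig import monitor, grab_frame
import cv2,numpy as np
s=monitor.read_state(); print({k:np.round(v,4).tolist() for k,v in s.items()})
for n in ("scene","top","wrist"):
    f=grab_frame(n); cv2.imwrite(f"pics/{n}0.png",f["color"][:,:,::-1])
    print(n,{k:np.round(v,4).tolist() for k,v in f.items() if k!="color"})
    np.save(f"pics/{n}0.npy",f,allow_pickle=True)
E
```

```text
{'t': 0.0, 'joint_positions': [1.232, 0.1264, -0.0406, 1.4054, 0.0, 1.5708], 'qd': [-0.0001, 0.0, -0.0019, 0.0008, 0.0025, 0.0015], 'joint_torque': [0.001, -43.5914, 35.2922, 0.0172, 0.0002, -0.0], 'tool_pos': [0.1743, 0.4947, 0.1993], 'ee_rot': [-1.5708, 0.0017, 1.232], 'force': [0.7553, 0.0365, -0.242], 'wrist_torque': [-0.0181, 0.0195, -0.024], 'width': 0.0853}
scene {'intrinsics': [[434.8186, 0.0, 315.8934], [0.0, 434.8186, 232.0149], [0.0, 0.0, 1.0]], 'dist': [0.0326, 0.0, 0.0, 0.0, 0.0], 'xyz': [1.1193, -0.0002, 0.8428], 'rotation': [0.653, 0.0023, 1.5829]}
top {'intrinsics': [[541.932, 0.0, 314.4394], [0.0, 541.932, 239.9381], [0.0, 0.0, 1.0]], 'dist': [-0.0728, 0.0, 0.0, 0.0, 0.0], 'xyz': [0.4081, -0.0013, 1.3038], 'rotation': [0.1133, -0.0224, -1.5683]}
wrist {'intrinsics': [[373.5312, 0.0, 326.3983], [0.0, 373.5312, 243.2482], [0.0, 0.0, 1.0]], 'dist': [-0.0045, 0.0, 0.0, 0.0, 0.0], 'hand_eye': [[1.0, -0.0016, -0.0009, 0.0012], [-0.0003, 0.3204, -0.9473, -0.1741], [0.0018, 0.9473, 0.3204, 0.0832], [0.0, 0.0, 0.0, 1.0]]}
```

View pics/top0.png

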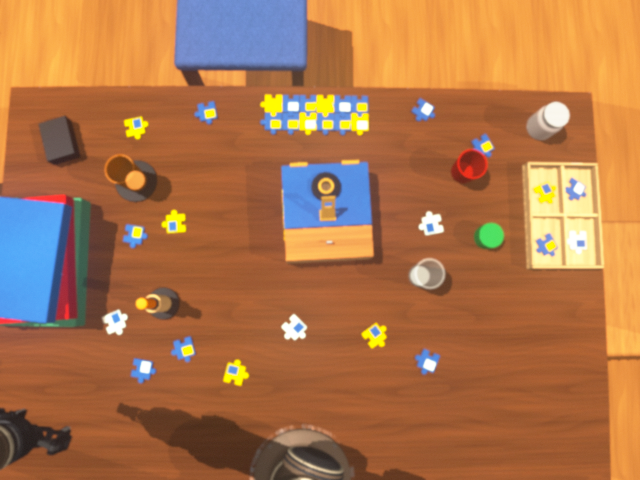

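View pics/scene0.png

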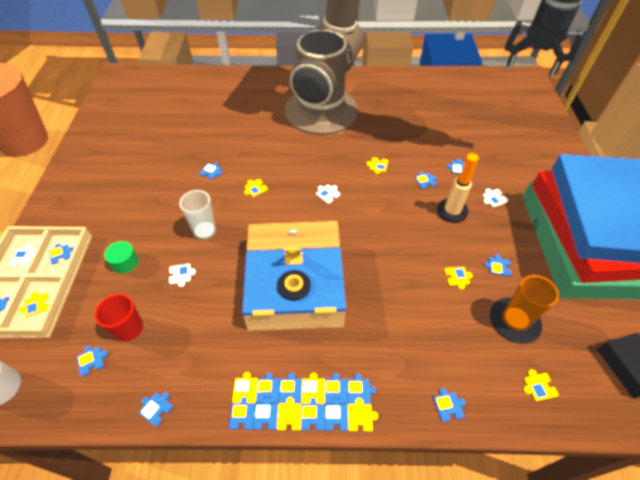

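The top view shows the box (centre about 327,212), guide (326,186), leaning hasp (328,208), catch (330,242), and the wand in its stand (150–165,303). The glass is at (428,274) and the amber glass at (125,175). The scene view agrees: guide (294,285), wand (470,160)–(455,210).

```bash
cat > h.py <<'E'
import numpy as np, cv2
from scipy.spatial.transform import Rotation as Ro
from rig import monitor, grab_frame
def cam(name, f=None, s=None):
    s=s or monitor.read_state(); f=f or grab_frame(name)
    if "hand_eye" in f:
        T=np.eye(4); T[:3,:3]=Ro.from_euler("xyz",s["ee_rot"]).as_matrix(); T[:3,3]=s["tool_pos"]
        T=T@f["hand_eye"]; f["R"],f["c"]=T[:3,:3],T[:3,3]
    else: f["R"],f["c"]=Ro.from_euler("xyz",f["rotation"]).as_matrix(),np.array(f["xyz"])
    return f
def ray(f,uv):
    p=cv2.undistortPoints(np.array(uv,float).reshape(-1,1,2),np.array(f["intrinsics"]),np.array(f["dist"]))[:,0]
    return np.c_[p[:,0],-p[:,1],-np.ones(len(p))]@f["R"].T
def plane(f,uv,z):
    d=ray(f,uv); return f["c"]+d*((z-f["c"][2])/d[:,2])[:,None]
def proj(f,P):
    q=(np.atleast_2d(P)-f["c"])@f["R"]*[1,-1,-1]
    return cv2.projectPoints(q,np.zeros(3),np.zeros(3),np.array(f["intrinsics"]),np.array(f["dist"]))[0][:,0]
def tri(f,a,g,b):
    d,e=ray(f,a)[0],ray(g,b)[0]
    t=np.linalg.lstsq(np.c_[d,-e],g["c"]-f["c"],rcond=None)[0]
    p,q=f["c"]+t[0]*d,g["c"]+t[1]*e; return (p+q)/2,np.linalg.norm(p-q)
def blobs(f,lo,hi,box=None,amin=15):
    m=cv2.inRange(cv2.cvtColor(f["color"],cv2.COLOR_RGB2HSV),np.array(lo),np.array(hi))
    if box: k=np.zeros_like(m); x0,y0,x1,y1=box; k[y0:y1,x0:x1]=255; m&=k
    c,_=cv2.findContours(m,cv2.RETR_EXTERNAL,cv2.CHAIN_APPROX_NONE)
    return sorted([x for x in c if cv2.contourArea(x)>=amin],key=cv2.contourArea,reverse=True)
E
python3 - <<'E'
from h import *
t=cam("top",np.load("pics/top0.npy",allow_pickle=True).item(),{}) if 0 else None
fs={}
for n in("top","scene"):
    fs[n]=cam(n,np.load(f"pics/{n}0.npy",allow_pickle=True).item(),{"x":1})
bx={"top":((300,160,355,215),(130,285,180,320),(280,160,378,265)),"scene":((265,260,325,310),(440,145,490,225),(235,215,350,330))}
for n,f in fs.items():
    for nm,lo,hi,b in (("collar",(0,0,0),(180,255,60),bx[n][0]),("orange",(5,200,200),(22,255,255),bx[n][1]),("blue",(100,120,60),(125,255,255),bx[n][2]),("black foot",(0,0,0),(180,255,50),bx[n][1])):
        for c in blobs(f,lo,hi,b)[:2]:
            e=cv2.fitEllipse(c) if len(c)>5 else 0
            print(n,nm,cv2.contourArea(c),np.round(e[0],1),np.round(e[1],1),"bb",cv2.boundingRect(c))
    im=f["color"]
    x0,y0,x1,y1=bx[n][2]; a=cv2.resize(im[y0:y1,x0:x1],None,fx=4,fy=4,interpolation=cv2.INTER_CUBIC)
    cv2.imwrite(f"pics/{n}box.png",a[:,:,::-1])
a=cv2.imread("pics/topbox.png");b=cv2.imread("pics/scenebox.png")
o=np.zeros((max(a.shape[0],b.shape[0]),a.shape[1]+b.shape[1],3),np.uint8);o[:a.shape[0],:a.shape[1]]=a;o[:b.shape[0],a.shape[1]:]=b
cv2.imwrite("pics/two.png",o[:600,:]);print(o.shape)
E
```

```text
top orange 23.5 [141.3 303.2] [11.2 12.4] bb (136, 297, 13, 13)
top blue 4990.0 [325.8 195.1] [ 68.5 102.3] bb (282, 163, 89, 65)
scene collar 119.0 [293.4 283.9] [24.8 27.5] bb (280, 276, 28, 23)
scene orange 311.5 [469.  166.8] [12.3 36.9] bb (459, 152, 21, 32)
scene blue 5423.0 [292.9 281.4] [ 66.7 120.8] bb (243, 248, 102, 66)
scene black foot 33.5 [450.7 209.6] [20.2 21.5] bb (440, 202, 12, 19)
(460, 852, 3)
```

View pics/two.png

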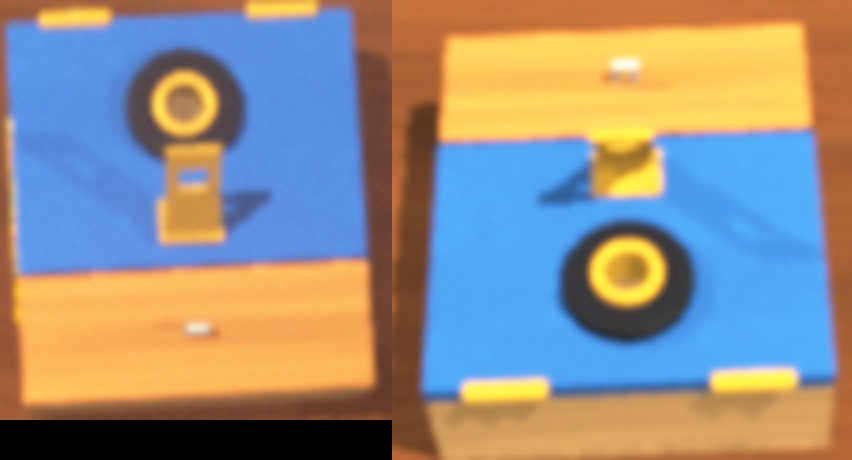

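The crops show the ring centre at (325.9,185.4) in top and (293.6,282.4) in scene. The staple is at (329.1,241.4) and (293.1,230.6). The hasp leans towards the guide, with its tip over the collar edge.

```bash
python3 - <<'E'
from h import *
t,g=[cam(n,np.load(f"pics/{n}0.npy",allow_pickle=True).item(),{"x":1}) for n in("top","scene")]
for nm,a,b,z in(("guide",(325.9,185.4),(293.6,282.4),.095),("staple",(329.1,241.4),(293.1,230.6),.096)):
    p,e=tri(t,a,g,b); print(nm,p.round(4),e.round(4),"top-plane",plane(t,[a],z).round(4),"scene",plane(g,[b],z).round(4))
# lid/ledge line ends & box corners, top crop coords
c=np.array([(6,22),(352,10),(20,273),(368,261),(23,404),(374,388)],float); c=(c+.5)/4-.5+[280,160]
P=plane(t,c,.085); print(P.round(4)); 
for i in(0,2,4):
    d=P[i+1]-P[i]; print("yaw(box y dir)",np.arctan2(d[0],-d[1]).round(4),np.linalg.norm(d).round(3))
# wand
cx=blobs(t,(5,200,200),(22,255,255),(130,285,180,320),3); print([ (cv2.boundingRect(k)) for k in cx])
for n,f,(x0,y0,x1,y1) in(("t",t,(125,280,185,325)),("g",g,(430,140,490,230))):
    a=cv2.resize(f["color"][y0:y1,x0:x1],None,fx=6,fy=6,interpolation=cv2.INTER_CUBIC);cv2.imwrite(f"pics/w{n}.png",a[:,:,::-1])
a=cv2.imread("pics/wt.png");b=cv2.imread("pics/wg.png");o=np.zeros((540,720,3),np.uint8);o[:a.shape[0],:360]=a;o[:,360:]=b;cv2.imwrite("pics/w.png",o)
E
```

```text
guide [ 0.6715 -0.053   0.0911] 0.002 top-plane [[ 0.6707 -0.0538  0.095 ]] scene [[ 0.6739 -0.0517  0.095 ]]
staple [ 0.5428 -0.0598  0.0935] 0.0026 top-plane [[ 0.5425 -0.061   0.096 ]] scene [[ 0.5447 -0.0583  0.096 ]]
[[ 0.7198  0.0488  0.085 ]
 [ 0.7286 -0.1508  0.085 ]
 [ 0.5741  0.0394  0.085 ]
 [ 0.5821 -0.1585  0.085 ]
 [ 0.4997  0.0371  0.085 ]
 [ 0.5096 -0.1613  0.085 ]]
yaw(box y dir) 0.0443 0.2
yaw(box y dir) 0.0405 0.198
yaw(box y dir) 0.0498 0.199
[(136, 297, 13, 13)]
```

View pics/w.png

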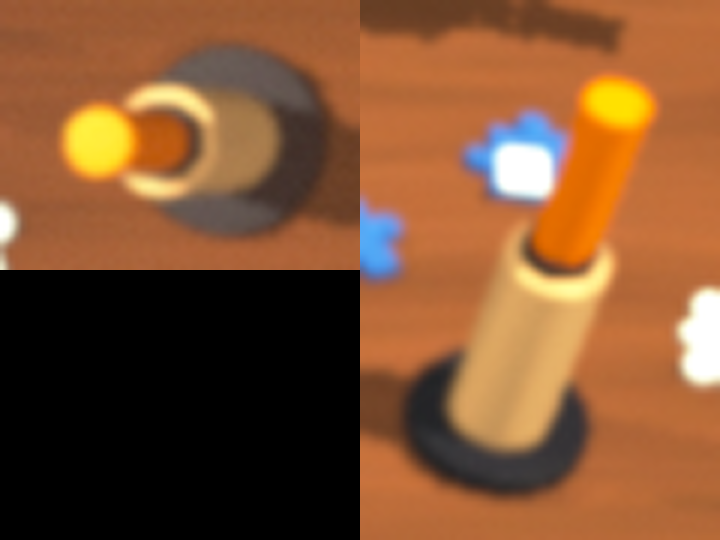

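The crop shows the handle-top centre at (141.1,303.2) in top and (472.4,156.8) in scene. The wand stands upright in its tube.

```bash
python3 - <<'E'
from h import *
t,g=[cam(n,np.load(f"pics/{n}0.npy",allow_pickle=True).item(),{"x":1}) for n in("top","scene")]
a,b=(141.1,303.2),(472.4,156.75)
print("wand",tri(t,a,g,b),plane(t,[a],.185),plane(g,[b],.185))
# tube top ring centre (top crop 163,141 ; scene crop 203,262)
a=(125+163/6-.4,280+141/6-.4); b=(430+200/6-.4,140+262/6-.4)
print("tube",tri(t,a,g,b),plane(t,[a],.105),plane(g,[b],.105))
th=.047; bx=np.array([np.cos(th),np.sin(th),0]); G=np.array([.672,-.053,.095]); H=G-.075*bx; H[2]=.085
print("hinge",H)
for x in(1.6,1.75,1.9,2.05,2.2):
    p=H-.08*np.cos(x)*bx+[0,0,.08*np.sin(x)]; print(x,p.round(3),(proj(t,p)-[280,160]).round(1)*4,(proj(g,p)-[235,215]).round(1)*4+[392,0])
E
```

```text
wand (array([0.40306624, 0.3313638 , 0.18215562]), np.float64(0.0016087493987960195)) [[0.40293458 0.32969742 0.185     ]] [[0.40605357 0.33080367 0.185     ]]
tube (array([0.40314957, 0.3325873 , 0.09904869]), np.float64(0.002389213004426953)) [[0.40297139 0.32972318 0.105     ]] [[0.40878489 0.33118889 0.105     ]]
hinge [ 0.59708282 -0.0565237   0.085     ]
1.6 [ 0.599 -0.056  0.165] [[194.  205.2]] [[617.2  65.2]]
1.75 [ 0.611 -0.056  0.164] [[193.2 183.6]] [[617.2  86. ]]
1.9 [ 0.623 -0.055  0.161] [[191.6 163.2]] [[617.6 108.8]]
2.05 [ 0.634 -0.055  0.156] [[190.4 144.4]] [[618.  132.8]]
2.2 [ 0.644 -0.054  0.15 ] [[188.8 128.4]] [[618.8 157.6]]
```

play_rows(
  series=[0,0,0.065,0,1,0,0,0.065,0,1,0.046,-0.05,0.02,-0.08,1,0.046,-0.05,0,-0.08,1,0.046,-0.05,0,-0.08,1,0.046,-0.05,0,-0.08,1,0.046,-0.05,0,-0.08,1,0.046,-0.05,0,-0.08,1,0.046,-0.05,0,-0.08,1,0.046,-0.05,0,-0.08,1],
  grip_force=40,
)

```text
t: 0.98
tool_pos: [0.3922, 0.2474, 0.2846]
ee_rot: [-1.568, 0.017, 0.231]
force: [1.5, 0.7, -0.4]
width: 0.0001
```

play_rows(
  series=[0.047,-0.05,0,-0.06,1,0.047,-0.05,0,-0.04,1,0.047,-0.05,0,-0.02,1,0.047,-0.05,0,0,1,0.047,-0.05,0,0,1,0.047,-0.05,0,0,1,0.047,-0.05,0,0,1,0.047,-0.05,0,0,1,0.047,-0.05,0,0,1,0.04,-0.045,0,0,1],
)

```text
t: 1.82
tool_pos: [0.6701, -0.0589, 0.2826]
ee_rot: [-1.567, 0.018, 0.023]
force: [1.0, 1.9, 0.2]
width: -0.0001
```

play_rows(
  series=[0,0,-0.04,0,1,0,0.01,-0.04,0.01,1,0,0,-0.04,0,1,0,0,-0.02,0,1,0,0,0,0,1,0,0,0,0,1,0,0,0,0,1,0,0,0,0,1,0,0,0,0,1,0,0,0,0,1],
)

```text
t: 2.65
tool_pos: [0.6802, -0.0629, 0.1911]
ee_rot: [-1.569, 0.017, 0.029]
force: [-0.4, 0.3, -1.5]
width: -0.0001
```

```bash
python3 - <<'E'
from h import *
s=monitor.read_state(); f=cam("wrist",None,s); print(s["tool_pos"],s["ee_rot"],s["qd"].round(3) if hasattr(s["qd"],"round") else s["qd"])
th=.047; bx=np.array([np.cos(th),np.sin(th),0]); by=np.array([-np.sin(th),np.cos(th),0]);G=np.array([.672,-.053,.095]); H=G-.075*bx; H[2]=.085
im=f["color"].copy()
for a in np.linspace(0,6.28,40):
    for r in(.012,.018):
        p=proj(f,G+r*(np.cos(a)*bx+np.sin(a)*by))[0]; cv2.circle(im,tuple(int(v) for v in p.round()),1,(255,0,255),-1)
for q in(G,H,H+.015*by,H-.015*by):
    p=proj(f,q)[0]; cv2.circle(im,tuple(int(v) for v in p.round()),2,(0,255,0),-1)
cv2.imwrite("pics/wr1.png",im[:,:,::-1])
E
```

```text
[ 0.68019825 -0.06287817  0.19110437] [-1.56877466  0.0168511   0.02886482] [ 0.001 -0.007  0.019  0.006  0.001 -0.   ]
```

View pics/wr1.png

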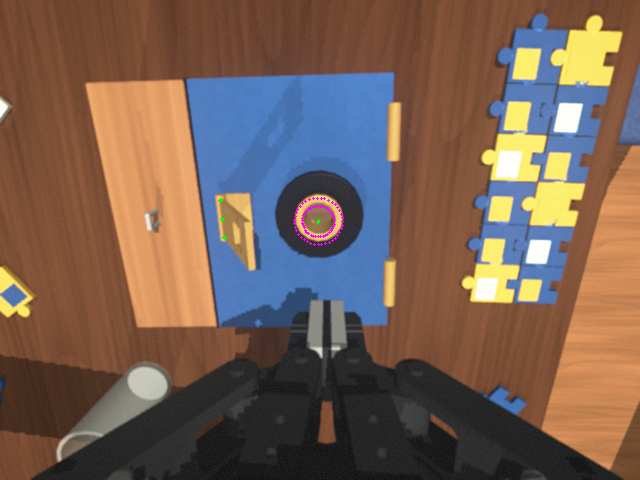

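The projected guide circle lies on the brass ring (319,221) to within about 1–2 mm. The fingers are behind the strap and over the guide, so I lower them next.

play_rows(
  series=[-0.004,0.006,-0.04,0,1,-0.004,0.005,-0.035,0,1,0,0,-0.03,0,1,0,0,-0.005,0,1,-0.03,0,0,0,1,-0.03,0,0,0,1,-0.03,0,0,0,1,-0.03,0,0,0,1,0,0,0,0,1,0,0,0,0,1],
)

```text
t: 3.53
tool_pos: [0.6047, -0.0556, 0.133]
ee_rot: [-1.571, 0.002, 0.03]
force: [0.1, 0.2, 0.5]
width: -0.0001
```

play_rows(
  series=[-0.015,0,-0.005,0,1,-0.015,0,-0.008,0,1,-0.015,0,-0.01,0,1,-0.006,0,-0.014,0,1,-0.004,0,-0.015,0,1,-0.002,0,-0.012,0,1,0,0,0,0,1,0,0,0,0,1,0,0,0,0,1,0,0,0,0,1],
)

```text
t: 4.37
tool_pos: [0.578, -0.056, 0.0971]
ee_rot: [-1.572, -0.009, 0.03]
force: [-0.9, 0.2, -0.6]
width: 0.0002
```

play_rows(
  series=[-0.006,0,-0.005,0,1,-0.006,0,-0.005,0,1,0,0,-0.003,0,1,0,0,-0.003,0,1,0,0,-0.003,0,1,0,0,-0.002,0,1,0,0,-0.002,0,1,0,0,-0.002,0,1,0,0,0,0,1,0,0,0,0,1],
)

```text
t: 5.2
tool_pos: [0.5709, -0.056, 0.0813]
ee_rot: [-1.572, -0.01, 0.03]
force: [0.0, -0.6, -1.1]
width: -0.0001
```

```bash
python3 - <<'E'
from h import *
f=cam("wrist"); im=f["color"][100:400,60:460]
cv2.imwrite("pics/wr2.png",cv2.resize(im,None,fx=2,fy=2,interpolation=cv2.INTER_CUBIC)[:,:,::-1])
s=monitor.read_state();print(s["tool_pos"],s["force"])
E
```

```text
[ 0.57084931 -0.05603583  0.08131637] [ 0.0328107  -0.84219016 -0.28194096]
```

View pics/wr2.png

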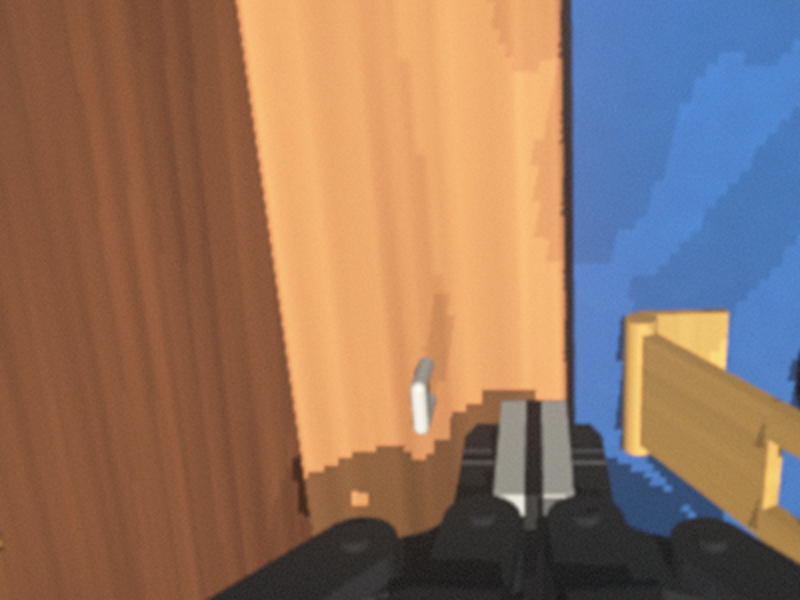

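The hasp still leans back: its hinge is at crop (640,380) and the strap runs off to the right. The fingers are now in front of the hinge, so they must have missed the strap. I'll check the geometry in the full views.

```bash
python3 - <<'E'
from h import *
f=cam("wrist"); g=cam("scene"); t=cam("top")
s=monitor.read_state();T=np.array(s["tool_pos"])
a=cv2.resize(f["color"][180:420,220:620],(800,480))[:,:560] if 0 else f["color"][160:460,240:640]
b=cv2.resize(g["color"][200:320,230:360],None,fx=2.5,fy=2.5,interpolation=cv2.INTER_CUBIC)
c=cv2.resize(t["color"][150:270,270:390],None,fx=2.5,fy=2.5,interpolation=cv2.INTER_CUBIC)
o=np.zeros((600,800,3),np.uint8); o[:300,:400]=a; o[:300,400:725]=b; o[300:,400:700]=c
cv2.imwrite("pics/c3.png",o[:,:,::-1])
print("TCP px scene",proj(g,T),"->",(proj(g,T)-[230,200])*2.5+[400,0],"wrist",proj(f,T))
E
```

```text
TCP px scene [[293.92405919 244.36230313]] -> [[559.81014798 110.90575783]] wrist [[326.77136654 289.52471159]]
```

View pics/c3.png

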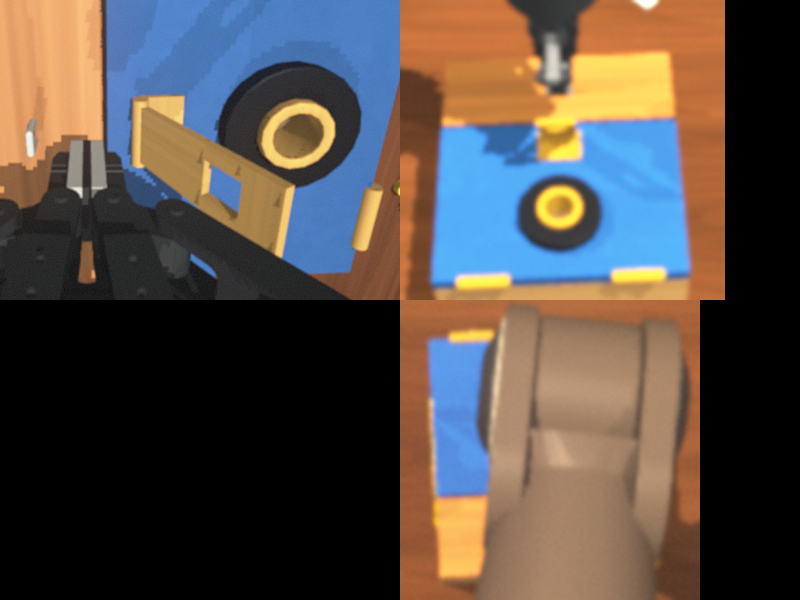

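Both views put the shut fingertips about 14–16 mm above the reported TCP: scene tip at crop (557,92) against a projected TCP at (560,111). They passed over the strap at angle ≈2.0. I'll back off upwards and repeat the push lower.

play_rows(
  series=[-0.008,0,0.03,0,1,-0.02,0,0.05,0,1,-0.01,0,0.06,0,1,0,0,0.065,0,1,0.02,0,0.05,0,1,0.055,0,0,0,1,0.055,0,0,0,1,0.055,0,0,0,1,0.045,0,0,0,1,0,0,0,0,1],
)

```text
t: 6.23
tool_pos: [0.686, -0.0557, 0.2442]
ee_rot: [-1.572, -0.014, 0.03]
force: [-0.4, 0.3, -1.4]
width: -0.0001
```

play_rows(
  series=[0,0,-0.05,0,1,0,0,-0.06,0,1,0,0,-0.06,0,1,0,0,-0.04,0,1,0,0,-0.02,0,1,0,0,-0.01,0,1,0,0,-0.005,0,1,0,0,-0.005,0,1,0,0,0,0,1,0,0,0,0,1],
)

```text
t: 7.07
tool_pos: [0.6851, -0.0557, 0.0898]
ee_rot: [-1.573, -0.017, 0.03]
force: [-0.6, -0.8, 1.1]
width: -0.0
```

play_rows(
  series=[0,0,0.008,0,1,-0.02,0,0.008,0,1,-0.03,0,0,0,1,-0.03,0,0,0,1,-0.03,0,0,0,1,-0.03,0,0,0,1,-0.02,0,0,0,1,0,0,0,0,1,0,0,0,0,1,0,0,0,0,1],
)

```text
t: 7.9
tool_pos: [0.5951, -0.0564, 0.1152]
ee_rot: [-1.576, -0.043, 0.03]
force: [0.5, 0.1, 0.9]
width: -0.0002
```

play_rows(
  series=[-0.012,0,-0.005,0,1,-0.012,0,-0.008,0,1,-0.006,0,-0.012,0,1,-0.002,0,-0.012,0,1,0,0,-0.008,0,1,0,0,-0.006,0,1,0,0,0,0,1,0,0,0,0,1,0,0,0,0,1,0,0,0,0,1],
)

```text
t: 8.73
tool_pos: [0.5725, -0.0568, 0.0807]
ee_rot: [-1.577, -0.037, 0.03]
force: [0.1, -0.7, -0.3]
width: -0.0003
```

```bash
python3 - <<'E'
from h import *
f=cam("wrist")
cv2.imwrite("pics/wr4.png",f["color"][140:460,200:640][:,:,::-1])
E
```

```text
(no output)
```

View pics/wr4.png

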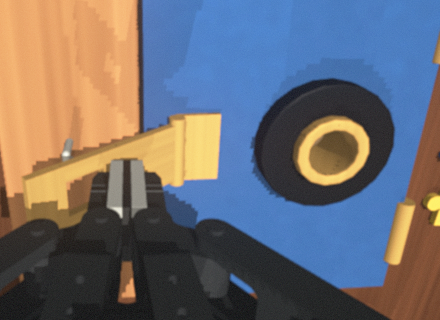

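The strap is now under the fingers, swung forward over the ledge and almost flat. I press on down.

play_rows(
  series=[-0.003,0,-0.003,0,1,-0.003,0,-0.003,0,1,0,0,-0.003,0,1,0,0,-0.003,0,1,0,0,0,0,1,0,0,0,0,1,0,0,0,0,1,0,0,0,0,1,0,0,0,0,1,0,0,0,0,1],
)

```text
t: 9.62
tool_pos: [0.5693, -0.0568, 0.0726]
ee_rot: [-1.577, -0.038, 0.03]
force: [0.1, 0.5, -0.4]
width: -0.0002
```

play_rows(
  series=[0,0,-0.003,0,1,0,0,-0.003,0,1,0,0,-0.003,0,1,0,0,-0.002,0,1,0,0,0,0,1,0,0,0,0,1,0,0,0,0,1,0,0,0,0,1,0,0,0,0,1,0,0,0,0,1],
)

```text
t: 10.45
tool_pos: [0.5692, -0.0568, 0.0653]
ee_rot: [-1.577, -0.038, 0.03]
force: [-1.3, -1.0, 0.0]
width: -0.0003
```

play_rows(
  series=[0,0,-0.003,0,1,0,0,-0.003,0,1,0,0,0,0,1,0,0,0,0,1,0,0,0,0,1,0,0,0,0,1,0,0,0,0,1,0,0,0,0,1,0,0,0,0,1,0,0,0,0,1],
)

```text
t: 11.28
tool_pos: [0.5693, -0.0568, 0.0614]
ee_rot: [-1.577, -0.038, 0.03]
force: [-0.1, -0.0, 0.7]
width: 0.0001
```

```bash
python3 - <<'E'
from h import *
s=monitor.read_state();f=cam("wrist",None,s); g=cam("scene"); print(s["tool_pos"],s["force"])
a=f["color"][160:460,200:600]
b=cv2.resize(g["color"][200:320,230:360],None,fx=2.5,fy=2.5,interpolation=cv2.INTER_CUBIC)
o=np.zeros((300,725,3),np.uint8); o[:,:400]=a; o[:,400:]=b
cv2.imwrite("pics/c5.png",o[:,:,::-1])
E
```

```text
[ 0.56931101 -0.05675173  0.06140536] [-0.05878534 -0.02063362  0.74307539]
```

View pics/c5.png

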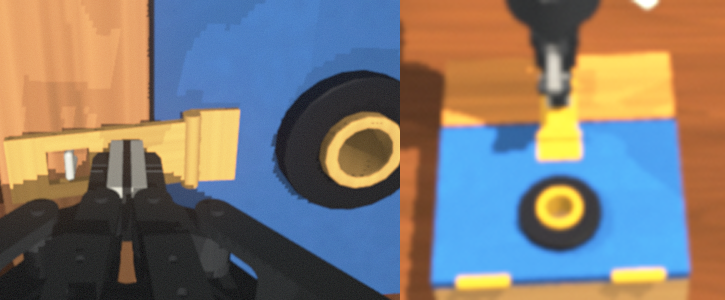

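The staple now shows through the slot at (68,165), so the strap is nearly flat. I keep pressing until force builds.

play_rows(
  series=[0,0,-0.003,0,1,0,0,-0.003,0,1,0,0,-0.003,0,1,0,0,0,0,1,0,0,0,0,1,0,0,0,0,1,0,0,0,0,1,0,0,0,0,1,0,0,0,0,1,0,0,0,0,1],
)

```text
t: 12.22
tool_pos: [0.5695, -0.0568, 0.0561]
ee_rot: [-1.577, -0.039, 0.03]
force: [0.4, 0.5, 1.1]
width: 0.0001
```

play_rows(
  series=[0,0,-0.003,0,1,0,0,-0.003,0,1,0,0,0,0,1,0,0,0,0,1,0,0,0,0,1,0,0,0,0,1,0,0,0,0,1,0,0,0,0,1,0,0,0,0,1,0,0,0,0,1],
)

```text
t: 13.05
tool_pos: [0.5698, -0.0568, 0.0561]
ee_rot: [-1.577, -0.041, 0.03]
force: [-1.3, -0.3, 2.3]
width: 0.0
```

play_rows(
  series=[0,0,-0.006,0,1,0,0,-0.008,0,1,0,0,-0.01,0,1,0,0,-0.01,0,1,0,0,0,0,1,0,0,0,0,1,0,0,0,0,1,0,0,0,0,1,0,0,0,0,1,0,0,0,0,1],
)

```text
t: 13.88
tool_pos: [0.571, -0.0569, 0.0585]
ee_rot: [-1.579, -0.059, 0.031]
force: [0.0, -0.2, 0.2]
width: 0.0002
```

```bash
python3 - <<'E'
from h import *
s=monitor.read_state();f=cam("wrist",None,s); g=cam("scene"); print(s["tool_pos"],s["force"])
np.save("pics/f6.npy",f,allow_pickle=True)
a=f["color"][200:350,180:440]
b=cv2.resize(g["color"][205:275,260:330],None,fx=4,fy=4,interpolation=cv2.INTER_CUBIC)
a=cv2.resize(a,None,fx=2,fy=2)
o=np.zeros((300,800,3),np.uint8); o[:,:520]=a; o[:280,520:800]=b
cv2.imwrite("pics/c6.png",o[:,:,::-1])
E
```

```text
[ 0.57101588 -0.05687259  0.05849324] [ 0.03106866 -0.21268812  0.20128945]
```

View pics/c6.png

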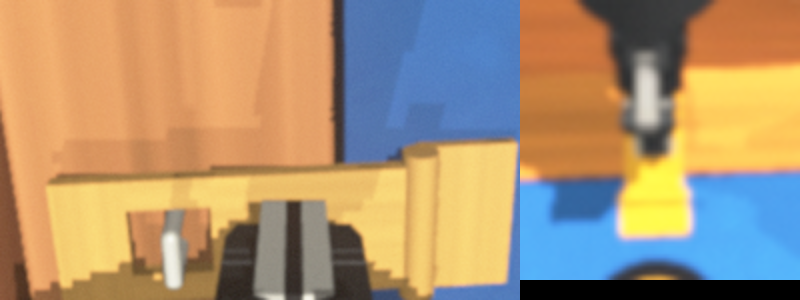

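```bash
python3 - <<'E'
from h import *
s=monitor.read_state();f=cam("wrist",np.load("pics/f6.npy",allow_pickle=True).item(),s)
th=.047; bx=np.array([np.cos(th),np.sin(th),0]); by=np.array([-np.sin(th),np.cos(th),0]);G=np.array([.672,-.053,.095]); H=G-.075*bx; H[2]=.085
E0=H+.015*by
for uv in((205,291),(381.5,276),(244,306),(285,303)):
    d=ray(f,[uv])[0]; k=((E0 if uv[1]<300 else H+.008*by)-f["c"])@by/(d@by); p=f["c"]+k*d; print(uv,"rel hinge x",((p-H)@bx).round(4),"z",(p[2]-.085).round(4))
for a in(0,.06,.12,.2,.3): 
    q=E0-.08*np.cos(a)*bx+[0,0,.08*np.sin(a)+.002]; print(a,proj(f,q).round(1))
print("guide px",proj(f,G))
E
```

```text
(205, 291) rel hinge x -0.0798 z -0.0011
(381.5, 276) rel hinge x -0.0015 z -0.0097
(244, 306) rel hinge x -0.0635 z 0.0007
(285, 303) rel hinge x -0.0458 z -0.0005
0 [[202.6 294.3]]
0.06 [[200.  299.7]]
0.12 [[198.  305.3]]
0.2 [[196.3 313.2]]
0.3 [[196.1 323.7]]
guide px [[562.8712176  319.30123459]]
```

The strap's end corner is at (205,291), against a prediction of (202.6,294.3) for angle 0 and (198,305) for 0.12, so the hasp is shut. The contact height also shows the real tips about 29 mm behind the TCP. I lift off, and jog to see whether the small pitch drift (−0.059) comes back.

play_rows(
  series=[0,0,0.015,0,1,0,0,0.03,0,1,0,0,0.05,0,1,0,0,0.06,0,1,0,0,0.06,0,1,0,0,0.06,0,1,0.03,0,0.02,0,1,0.06,0,0,0,1,0.06,0,0,0,1,0.03,0,0,0,1],
)

```text
t: 14.82
tool_pos: [0.6742, -0.0565, 0.2498]
ee_rot: [-1.579, -0.057, 0.03]
force: [-1.1, -0.3, -1.3]
width: 0.0001
```

play_rows(
  series=[-0.02,0.03,0,0,-1,-0.037,0.053,0,0,-1,-0.037,0.053,0,0,-1,-0.037,0.053,0,0,-1,-0.037,0.053,0,0,-1,-0.037,0.053,0,0,-1,-0.037,0.053,0,0,-1,-0.037,0.053,0,0,-1,-0.037,0.053,0,0,-1,-0.037,0.053,0,0,-1],
)

```text
t: 15.65
tool_pos: [0.4614, 0.2514, 0.2459]
ee_rot: [-1.58, -0.053, 0.016]
force: [-0.1, 1.7, -1.0]
width: 0.0852
```

play_rows(
  series=[-0.035,0.05,0,0,-1,-0.03,0.04,0,0,-1,-0.02,0.025,0,0,-1,-0.008,0.01,0,0,-1,0,0.003,0,0,-1,0,0,0,0,-1,0,0,0,0,-1,0,0,0,0,-1,0,0,0,0,-1,0,0,0,0,-1],
)

```text
t: 16.48
tool_pos: [0.4002, 0.334, 0.2495]
ee_rot: [-1.578, -0.055, 0.021]
force: [0.1, 0.7, -0.1]
width: 0.0856
```

```bash
python3 - <<'E'
from h import *
s=monitor.read_state();f=cam("wrist",None,s); print(s["tool_pos"],s["ee_rot"])
W=np.array([.403,.330,.185]); print("pred top px",proj(f,W))
for c in blobs(f,(5,170,150),(22,255,255),None,60)[:4]:
    print(cv2.contourArea(c),cv2.boundingRect(c),np.round(cv2.fitEllipse(c),1) if 0 else [np.round(x,1) for x in cv2.fitEllipse(c)])
cv2.imwrite("pics/wr7.png",f["color"][:,:,::-1])
E
```

```text
[0.40024298 0.33397086 0.24947376] [-1.57806377 -0.05477128  0.02143447]
pred top px [[325.2278668  252.71477401]]
1361.5 (570, 106, 42, 45) [array([590.7, 127.8]), array([36.6, 47.5]), np.float64(36.0)]
639.5 (310, 207, 34, 45) [array([324.5, 235.6]), array([30.2, 59.4]), np.float64(175.5)]
```

View pics/wr7.png

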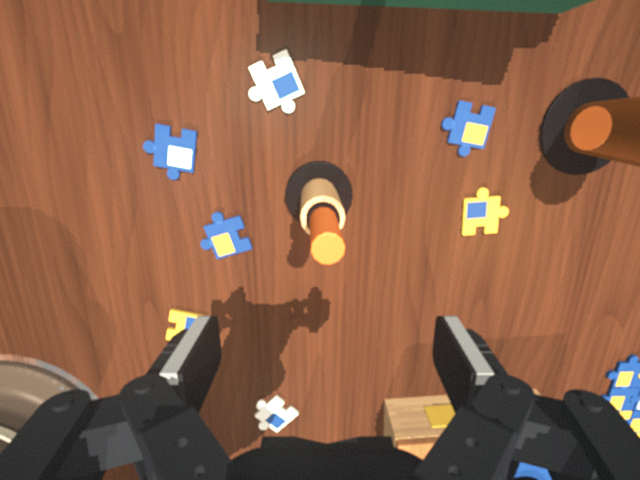

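The handle top is at (328,248), which puts the wand at about (0.405, 0.333). I move over it and descend.

play_rows(
  series=[0.012,-0.002,0,0,-1,0,0,-0.03,0,-1,0,0,-0.05,0,-1,0,0,-0.05,0,-1,0,0,-0.05,0,-1,0,0,-0.03,0,-1,0,0,-0.01,0,-1,0,0,0,0,-1,0,0,0,0,-1,0,0,0,0,-1],
)

```text
t: 17.37
tool_pos: [0.4142, 0.3295, 0.115]
ee_rot: [-1.576, -0.06, 0.015]
force: [0.0, -0.6, -0.3]
width: 0.0857
```

play_rows(
  series=[-0.006,0.003,0,0,-1,-0.004,0.003,0,0,-1,0,0,0,0,-1,0,0,0,0,-1,0,0,0,0,-1,0,0,0,0,-1,0,0,0,0,-1,0,0,0,0,-1,0,0,0,0,-1,0,0,0,0,-1],
)

```text
t: 18.2
tool_pos: [0.4103, 0.3361, 0.1211]
ee_rot: [-1.569, -0.068, 0.015]
force: [-0.4, -0.3, 0.8]
width: 0.0856
```

```bash
python3 - <<'E'
from h import *
s=monitor.read_state();f=cam("wrist",None,s); print(s["tool_pos"],s["ee_rot"])
for c in blobs(f,(5,170,150),(22,255,255),None,60)[:4]:
    print(cv2.contourArea(c),cv2.boundingRect(c),[np.round(x,1) for x in cv2.fitEllipse(c)])
print(proj(f,[[.405,.333,.185],[.405,.333,.111],[.405,.333,.153]]))
cv2.imwrite("pics/wr8.png",f["color"][:,:,::-1])
E
```

```text
[0.41030658 0.33614553 0.12112179] [-1.56932899 -0.06799995  0.0148443 ]
4000.5 (289, 268, 67, 117) [array([319.2, 344.7]), array([ 60.2, 158.3]), np.float64(176.3)]
672.0 (294, 377, 61, 26) [array([324.4, 391. ]), array([18.7, 64.4]), np.float64(80.7)]
[[323.91039755 376.3272638 ]
 [315.42435896 286.7492039 ]
 [319.34278115 328.12222089]]
```

play_rows(
  series=[-0.005,-0.004,-0.013,0,-1,0,0,0,0,-1,0,0,0,0,-1,0,0,0,0,-1,0,0,0,0,1,0,0,0,0,1,0,0,0,0,1,0,0,0,0,1,0,0,0,0,1,0,0,0,0,1],
  grip_force=40,
)

```text
t: 19.08
tool_pos: [0.4065, 0.3333, 0.1123]
ee_rot: [-1.569, -0.067, 0.015]
force: [-1.6, -0.1, 3.0]
width: 0.0234
```

play_rows(
  series=[0,0,0,0,1,0,0,0.015,0,1,0,0,0.02,0,1,0,0,0.03,0,1,0,0,0.03,0,1,0,0,0.03,0,1,0,0,0.03,0,1,0,0,0.03,0,1,0,0,0.03,0,1,0,0,0.03,0,1],
)

```text
t: 19.92
tool_pos: [0.4044, 0.33, 0.264]
ee_rot: [-1.577, -0.062, 0.015]
force: [-0.4, -0.3, -1.0]
width: 0.0233
```

play_rows(
  series=[0,0,0.03,0,1,0.01,-0.015,0.03,0,1,0.02,-0.03,0.01,0,1,0.03,-0.044,0,0,1,0.03,-0.044,0,0,1,0.03,-0.044,0,0,1,0.03,-0.044,0,0,1,0.03,-0.044,0,0,1,0.03,-0.044,0,0,1,0.03,-0.044,0,0,1],
)

```text
t: 20.75
tool_pos: [0.5526, 0.1138, 0.3202]
ee_rot: [-1.572, -0.077, 0.026]
force: [0.6, 0.8, -1.3]
width: 0.0229
```

play_rows(
  series=[0.028,-0.042,0,0,1,0.028,-0.042,0,0,1,0.026,-0.04,0,0,1,0.022,-0.034,0,0,1,0.018,-0.028,0,0,1,0.014,-0.02,0,0,1,0.01,-0.016,0,0,1,0.007,-0.012,0,0,1,0.004,-0.008,0,0,1,0,0,0,0,1],
)

```text
t: 21.58
tool_pos: [0.6538, -0.048, 0.3217]
ee_rot: [-1.576, -0.078, 0.018]
force: [-0.3, -0.1, -1.2]
width: 0.0233
```

```bash
cat > wm.py <<'E'
from h import *
def look(show=True):
    s=monitor.read_state();g=cam("scene");t=cam("top");w=cam("wrist",None,s)
    R=Ro.from_euler("xyz",s["ee_rot"]).as_matrix(); ax=-R[:,1]; T=np.array(s["tool_pos"])
    print("TCP",T.round(4),"rot",np.round(s["ee_rot"],4),"tool up axis",ax.round(3),"qd",np.abs(s["qd"]).max().round(3))
    np.save("pics/last.npy",{"s":s,"g":g,"t":t,"w":w},allow_pickle=True)
    return s,g,t,w
E
python3 - <<'E'
from wm import *
s,g,t,w=look(); T=np.array(s["tool_pos"])
p=proj(g,T)[0]; x,y=int(p[0]),int(p[1]); print(p)
a=cv2.resize(g["color"][y-60:y+90,x-60:x+70],None,fx=4,fy=4,interpolation=cv2.INTER_CUBIC)[:600]
b=w["color"][200:480,190:470]
o=np.zeros((600,800,3),np.uint8);o[:,:520]=a;o[:280,520:]=b
print("off",x-60,y-60); cv2.imwrite("pics/c9.png",o[:,:,::-1])
E
```

```text
TCP [ 0.6538 -0.048   0.3217] rot [-1.5761 -0.0781  0.018 ] tool up axis [-0.078  0.004  0.997] qd 0.007
[290.33864853 198.62796535]
off 230 138
```

View pics/c9.png

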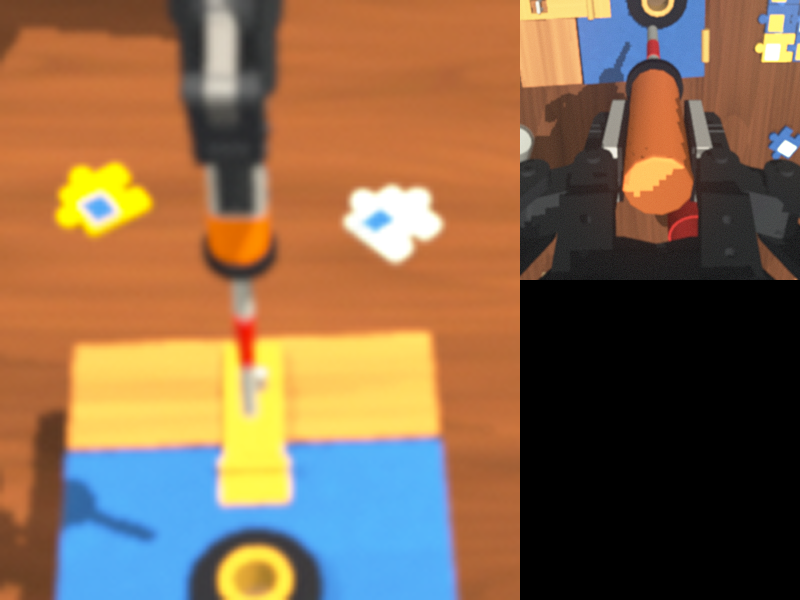

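The wrist part shows the wand held with guard, red band and rod visible. In the scene part the hasp is shut, the rod's upper end is at (290.2,209.2) and its tip at (292.1,240.9) in full-image pixels. From here I measure by masks only.

```bash
cat >> wm.py <<'E'
def red(f,box):
    h=cv2.cvtColor(f["color"],cv2.COLOR_RGB2HSV); m=cv2.inRange(h,(0,150,90),(5,255,255))|cv2.inRange(h,(170,120,90),(180,255,255))
    k=np.zeros_like(m);x0,y0,x1,y1=box;k[y0:y1,x0:x1]=255;m&=k
    n,l,st,ce=cv2.connectedComponentsWithStats(m)
    return [(st[i].tolist(),ce[i].round(2)) for i in np.argsort(-st[1:,4])[:3]+1]
E
python3 - <<'E'
from wm import *
d=np.load("pics/last.npy",allow_pickle=True).item();g,w,t,s=d["g"],d["w"],d["t"],d["s"]
print("wrist red",red(w,(300,200,350,290))); print("scene red",red(g,(270,190,320,250)))
# print wrist rod pixels rows
for r in range(212,262,3): print(r,w["color"][r,314:334].mean(1).round().astype(int).tolist(), w["color"][r,323].tolist())
E
```

```text
wrist red [([317, 240, 13, 17, 150], array([322.81, 247.54]))]
scene red [([289, 218, 4, 12, 26], array([290.69, 221.54]))]
212 [69, 102, 144, 179, 195, 203, 206, 207, 208, 208, 209, 210, 211, 208, 208, 208, 210, 208, 209, 209] [255, 231, 137]
215 [62, 61, 53, 55, 69, 94, 128, 155, 170, 179, 186, 193, 202, 202, 194, 191, 188, 184, 177, 165] [240, 187, 111]
218 [56, 61, 57, 58, 61, 60, 58, 55, 59, 54, 55, 59, 64, 62, 56, 55, 54, 57, 58, 56] [52, 51, 59]
221 [59, 60, 58, 59, 60, 57, 57, 59, 59, 58, 59, 63, 59, 60, 62, 60, 59, 61, 57, 60] [56, 56, 61]
224 [58, 53, 58, 59, 58, 60, 66, 67, 73, 72, 65, 61, 55, 58, 55, 61, 58, 55, 59, 56] [70, 71, 74]
227 [109, 99, 90, 83, 99, 121, 138, 150, 152, 154, 151, 138, 107, 74, 62, 57, 62, 61, 69, 83] [158, 156, 149]
230 [147, 143, 132, 122, 120, 131, 143, 148, 154, 155, 155, 151, 144, 139, 136, 138, 138, 138, 137, 143] [158, 157, 151]
233 [143, 143, 137, 121, 119, 129, 142, 150, 150, 156, 157, 152, 150, 144, 145, 143, 141, 145, 145, 145] [160, 159, 150]
236 [147, 145, 139, 122, 116, 131, 142, 148, 151, 155, 154, 154, 149, 147, 147, 144, 144, 143, 
[... 243 characters left out ...]
 143] [193, 61, 64]
245 [144, 142, 124, 99, 85, 87, 95, 100, 100, 105, 106, 101, 101, 105, 116, 135, 141, 142, 142, 144] [192, 61, 63]
248 [143, 140, 123, 99, 85, 90, 96, 99, 103, 104, 106, 102, 107, 103, 110, 126, 142, 144, 142, 143] [190, 60, 63]
251 [142, 137, 122, 98, 81, 91, 91, 94, 100, 100, 106, 103, 106, 101, 108, 123, 142, 145, 144, 144] [187, 55, 58]
254 [143, 141, 123, 97, 83, 104, 120, 135, 140, 141, 141, 136, 127, 112, 109, 128, 141, 145, 143, 146] [200, 115, 109]
257 [146, 140, 130, 121, 117, 128, 129, 129, 130, 138, 135, 140, 136, 136, 132, 128, 137, 141, 142, 144] [139, 140, 135]
260 [82, 70, 58, 51, 42, 45, 39, 42, 43, 40, 39, 40, 45, 45, 45, 44, 49, 52, 61, 73] [42, 34, 43]
```

```bash
cat >> wm.py <<'E'
from scipy.optimize import least_squares
def fit(obs,p0):  # obs: (frame, mm along wand, u, v, sigma)
    def pt(p,L): d=np.array([p[3],p[4],1]); return p[:3]+L/1000*d/np.linalg.norm(d)
    def res(p): return np.concatenate([(proj(f,pt(p,L))[0]-[u,v])/sg for f,L,u,v,sg in obs])
    r=least_squares(res,p0); print("tip",r.x[:3].round(4),"tilt",r.x[3:].round(4),"res",r.fun.round(1)); return r.x
E
python3 - <<'E'
from wm import *
d=np.load("pics/last.npy",allow_pickle=True).item();g,w,t,s=d["g"],d["w"],d["t"],d["s"]
W=[(w,0,322.3,226.8,1),(w,35,322.8,240,1),(w,65,323.5,255.5,1),(w,180,328,385,3)]
S=[(g,0,292.1,240.6,1),(g,100,290.2,209.2,1.5)]
T=np.array(s["tool_pos"]); p0=np.r_[T+[0,0,-.107],0,0]
for o in(W,W+S): x=fit(o,p0); print("tip-TCP",(x[:3]-T).round(4))
print(tri(w,(322.3,226.8),g,(292.1,240.6)))
# guide in wrist now
print("guide pred px",proj(w,[.672,-.053,.095]))
c=blobs(w,(12,90,140),(35,255,255),(290,170,370,225),60)
for k in c[:2]: print(cv2.boundingRect(k),cv2.fitEllipse(k))
E
```

```text
tip [ 0.6581 -0.0429  0.2249] tilt [-0.0591  0.023 ] res [ 0.  -0.2  0.   0.3 -0.1 -0.2  0.   0. ]
tip-TCP [ 0.0044  0.0051 -0.0969]
tip [ 0.659  -0.0473  0.2078] tilt [-0.0517 -0.0235] res [-0.4 -0.9 -0.1  0.7 -0.   1.2  0.6 -1.1  1.6  2.4 -0.3 -3.2]
tip-TCP [ 0.0053  0.0007 -0.1139]
(array([ 0.65850443, -0.04824098,  0.2134149 ]), np.float64(0.0036451168627113103))
guide pred px [[326.76330536 201.97611871]]
(311, 184, 34, 34) ((327.28338623046875, 200.1897735595703), (32.255619049072266, 32.67810821533203), 53.81215286254883)
```

play_rows(
  series=[0.008,-0.003,0,0,1,0.008,-0.003,-0.01,0,1,0.007,-0.002,-0.02,0,1,0,0,-0.03,0,1,0,0,-0.03,0,1,0,0,-0.02,0,1,0,0,-0.01,0,1,0,0,-0.005,0,1,0,0,0,0,1,0,0,0,0,1],
)

```text
t: 22.57
tool_pos: [0.6685, -0.0469, 0.2447]
ee_rot: [-1.576, -0.083, 0.027]
force: [0.4, 0.3, -1.5]
width: 0.0236
```

```bash
cat >> wm.py <<'E'
def prof(f,rows,c0,c1,horiz=True):
    for r in rows: print(r,f["color"][r,c0:c1].mean(1).astype(int).tolist())
E
python3 - <<'E'
from wm import *
s,g,t,w=look(); T=np.array(s["tool_pos"])
print("wrist red",red(w,(295,180,360,290))[:1],"scene red",red(g,(270,190,320,300))[:2])
print("pred tip px w,g",proj(w,T+[.005,.001,-.107]),proj(g,T+[.005,.001,-.107]),"guide w",proj(w,[.6725,-.052,.095]),"g",proj(g,[.6725,-.052,.095]))
for k in blobs(w,(12,90,140),(35,255,255),(270,130,380,260),60)[:2]: print("brass",cv2.boundingRect(k),cv2.contourArea(k))
for r in range(190,244,3): print(r,[tuple(v) for v in w["color"][r,308:344:3].tolist()])
E
```

```text
TCP [ 0.6685 -0.0469  0.2447] rot [-1.5755 -0.0827  0.0265] tool up axis [-0.083  0.003  0.997] qd 0.002
wrist red [([317, 240, 13, 17, 170], array([322.78, 247.41]))] scene red [([293, 252, 1, 5, 5], array([293., 254.]))]
pred tip px w,g [[321.57288739 228.16862048]] [[295.66928693 270.74850213]] guide w [[316.92813562 221.12291484]] g [[293.4618135  281.80736445]]
brass (297, 199, 40, 40) 992.5
brass (371, 130, 9, 42) 318.0
190 [(60, 58, 68), (57, 55, 64), (56, 57, 64), (57, 55, 64), (54, 54, 65), (57, 57, 65), (55, 55, 61), (51, 53, 62), (56, 55, 64), (54, 55, 60), (59, 56, 63), (55, 78, 116)]
193 [(50, 49, 62), (57, 55, 65), (54, 55, 65), (53, 51, 59), (53, 54, 63), (57, 56, 65), (56, 56, 64), (56, 56, 65), (53, 53, 61), (53, 55, 61), (52, 49, 59), (61, 57, 62)]
196 [(51, 49, 58), (57, 54, 62), (47, 46, 56), (50, 50, 60), (52, 52, 60), (50, 51, 61), (55, 56, 63), (55, 56, 64), (50, 51, 58), (56, 54, 61), (53, 54, 59), (53, 53, 59)]
199 [(58, 56, 61), (100, 80, 64), (154, 123, 78), (144, 118, 76), (138, 112, 77), (85, 71, 64), (50, 50, 57), (52, 50, 58), (52, 49, 57), (53, 53, 60)
[... 2023 characters left out ...]
, 99), (167, 142, 103), (136, 136, 130), (154, 153, 145), (160, 151, 134), (237, 182, 106), (68, 61, 60), (52, 51, 55), (48, 45, 52), (57, 53, 57)]
235 [(161, 126, 79), (163, 127, 77), (181, 142, 86), (192, 156, 109), (137, 137, 130), (151, 152, 142), (149, 148, 142), (60, 55, 55), (52, 52, 56), (56, 53, 59), (53, 48, 56), (58, 53, 59)]
238 [(44, 41, 45), (69, 56, 50), (122, 95, 66), (122, 105, 89), (136, 126, 121), (154, 132, 126), (148, 145, 134), (58, 55, 59), (53, 50, 55), (55, 53, 57), (54, 49, 56), (57, 53, 58)]
241 [(46, 39, 47), (47, 42, 48), (55, 54, 57), (99, 70, 69), (165, 50, 55), (185, 53, 54), (182, 73, 72), (72, 61, 61), (54, 46, 54), (52, 45, 53), (54, 52, 54), (61, 79, 111)]
```

```bash
cat >> wm.py <<'E'
def fit2(obs,T,zoff=-.107,sz=.003):
    def pt(p,L,f,r):
        d=np.array([p[3],p[4],1]); q=p[:3]+L/1000*d/np.linalg.norm(d); h=(f["c"]-q)*[1,1,0]; return q+r*h/np.linalg.norm(h)
    def res(p): return np.concatenate([(proj(f,pt(p,L,f,r))[0]-[u,v])/sg for f,L,r,u,v,sg in obs]+[[(p[2]-T[2]-zoff)/sz*2]])
    r=least_squares(res,np.r_[T+[0,0,zoff],0,0]); print("tip",r.x[:3].round(4),"tip-TCP",(r.x[:3]-T).round(4),"tilt",r.x[3:].round(4),"res",r.fun.round(1)); return r.x
E
python3 - <<'E'
from wm import *
d=np.load("pics/last.npy",allow_pickle=True).item();g,w,s=d["g"],d["w"],d["s"];T=np.array(s["tool_pos"])
W=[(w,0,.004,322.3,225,1),(w,35,.004,322.8,239.7,1),(w,65,.004,323.5,255.5,1),(w,180,0,328,385,3)]
x=fit2(W,T); x=fit2(W,T,sz=1)
gu=plane(w,[(317,219)],.095)[0]; print("guide wrist",gu.round(4), "need shift", (gu-x)[:2] if len(x)==3 else (gu-x[:3]).round(4))
# ring ellipse check
m=cv2.inRange(cv2.cvtColor(w["color"],cv2.COLOR_RGB2HSV),(12,70,100),(35,255,255)); 
k=np.zeros_like(m);k[190:245,285:350]=255;m&=k
c,_=cv2.findContours(m,cv2.RETR_EXTERNAL,cv2.CHAIN_APPROX_NONE);c=max(c,key=cv2.contourArea);hull=cv2.convexHull(c);print("ring",cv2.fitEllipse(hull),cv2.boundingRect(c))
# scene rod columns
for r in range(246,280,3): print(r,[tuple(v) for v in g["color"][r,287:301].tolist()])
E
```

```text
tip [ 0.6752 -0.0479  0.1373] tip-TCP [ 0.0067 -0.001  -0.1074] tilt [-0.0677  0.0036] res [ 0.1  0.8  0.  -0.1 -0.2 -0.9  0.1  0.6 -0.2]
tip [ 0.6761 -0.0507  0.1254] tip-TCP [ 0.0076 -0.0038 -0.1193] tilt [-0.0656 -0.0324] res [ 0.1 -0.   0.   0.  -0.2 -0.   0.1 -0.  -0. ]
guide wrist [ 0.6725 -0.05    0.095 ] need shift [-0.0036  0.0007 -0.0304]
ring ((316.06427001953125, 218.3946533203125), (39.96607971191406, 40.799407958984375), 78.66210174560547) (296, 199, 41, 40)
246 [(255, 248, 80), (255, 250, 82), (255, 248, 92), (254, 237, 115), (237, 205, 133), (188, 171, 141), (176, 165, 143), (226, 191, 134), (254, 232, 113), (255, 247, 89), (255, 251, 81), (255, 251, 80), (255, 248, 83), (255, 236, 87)]
249 [(255, 248, 88), (255, 251, 83), (255, 249, 89), (255, 238, 108), (245, 211, 133), (210, 186, 154), (206, 191, 167), (238, 213, 168), (254, 233, 140), (255, 246, 101), (255, 250, 81), (255, 251, 83), (255, 248, 111), (253, 230, 155)]
252 [(255, 249, 93), (255, 250, 82), (255, 247, 78), (255, 229, 70), (252, 172, 69), (242, 117, 75), (240, 103, 83), (248, 121, 78), (254, 174, 70), (
[... 1446 characters left out ...]
75, 132, 204), (76, 140, 218)]
273 [(62, 64, 72), (63, 62, 65), (71, 65, 64), (83, 71, 64), (96, 81, 67), (110, 94, 77), (127, 112, 93), (140, 125, 104), (138, 123, 104), (118, 104, 89), (93, 81, 73), (75, 68, 65), (65, 61, 62), (65, 62, 65)]
276 [(184, 136, 65), (239, 185, 69), (253, 221, 73), (255, 235, 75), (255, 241, 75), (255, 241, 74), (255, 239, 74), (255, 238, 74), (255, 238, 74), (255, 238, 75), (254, 232, 73), (253, 220, 73), (238, 185, 70), (186, 138, 67)]
279 [(248, 201, 62), (253, 221, 65), (252, 219, 64), (247, 201, 59), (238, 184, 57), (226, 169, 56), (216, 158, 51), (205, 151, 51), (198, 145, 49), (204, 150, 51), (228, 171, 55), (250, 208, 62), (254, 233, 71), (255, 235, 73)]
```

play_rows(
  series=[-0.004,-0.005,0,0,1,0,0,0,0,1,0,0,-0.008,0,1,0,0,-0.008,0,1,0,0,0,0,1,0,0,0,0,1,0,0,0,0,1,0,0,0,0,1,0,0,0,0,1,0,0,0,0,1],
)

```text
t: 23.55
tool_pos: [0.6669, -0.0507, 0.2367]
ee_rot: [-1.576, -0.087, 0.026]
force: [-0.1, 0.6, -1.8]
width: 0.0232
```

```bash
cat >> wm.py <<'E'
def guide_w(w):
    m=cv2.inRange(cv2.cvtColor(w["color"],cv2.COLOR_RGB2HSV),np.array((12,70,100)),np.array((35,255,255)))
    u,v=proj(w,[.6725,-.050,.095])[0].astype(int); k=np.zeros_like(m);k[v-30:v+30,u-34:u+34]=255;m&=k
    c,_=cv2.findContours(m,cv2.RETR_EXTERNAL,cv2.CHAIN_APPROX_NONE);c=max(c,key=cv2.contourArea);b=cv2.boundingRect(c)
    e=cv2.fitEllipse(cv2.convexHull(c)); return e[0],b,plane(w,[(b[0]+b[2]/2-.5,b[1]+b[3]/2-.5)],.095)[0]
def check():
    s,g,t,w=look(); T=np.array(s["tool_pos"]); e,b,gu=guide_w(w); print("ring",np.round(e,1),b,"guide(wrist)",gu.round(4))
    print("wrist red",red(w,(295,180,360,290))[:1])
    p=proj(g,T+[.0067,-.001,-.104])[0]; print("scene tip pred",p.round(1),"guide col",proj(g,[.6725,-.052,.095])[0].round(1),"col of vertical above at tip z",proj(g,[.6725,-.052,T[2]-.104])[0].round(1))
    G=g["color"].astype(int); 
    for r in range(int(p[1])-16,int(p[1])+10,2): print(r,[f"{a[0]},{a[2]}" for a in G[r,286:302].tolist()])
E
python3 -c "
from wm import *
check()"
```

```text
TCP [ 0.6669 -0.0507  0.2367] rot [-1.576  -0.0871  0.026 ] tool up axis [-0.087  0.003  0.996] qd 0.002
ring [318.2 216.6] (298, 196, 42, 41) guide(wrist) [ 0.6723 -0.0491  0.095 ]
wrist red [([317, 240, 13, 18, 171], array([322.79, 247.44]))]
scene tip pred [292.7 272.1] guide col [293.5 281.8] col of vertical above at tip z [292.6 271.7]
256 ['254,88', '254,69', '253,61', '248,44', '237,22', '239,9', '247,12', '252,35', '254,55', '255,68', '255,69', '255,72', '255,71', '255,74', '255,94', '253,144']
258 ['255,101', '255,80', '255,71', '254,54', '244,27', '239,6', '248,14', '254,36', '255,62', '255,75', '255,80', '255,80', '255,80', '255,80', '255,92', '255,139']
260 ['255,117', '255,85', '255,73', '254,57', '247,32', '240,10', '247,9', '254,33', '255,60', '255,73', '255,78', '255,78', '255,79', '255,80', '255,89', '255,136']
262 ['255,124', '255,91', '255,86', '254,80', '247,68', '238,61', '243,66', '251,79', '254,88', '255,91', '255,98', '255,100', '255,102', '255,102', '255,109', '254,148']
264 ['221,214', '222,208', '215,205', '199,192', '192,168', '201,152', '217,157', '220,17
[... 729 characters left out ...]
,70', '63,72', '63,77', '64,88', '64,110']
274 ['63,66', '69,63', '89,63', '126,72', '170,92', '207,116', '224,132', '227,135', '222,118', '206,90', '185,72', '157,65', '127,64', '95,63', '72,62', '64,63']
276 ['114,63', '184,64', '238,68', '253,73', '255,76', '255,80', '255,81', '255,78', '255,77', '255,75', '255,75', '254,74', '252,74', '238,71', '186,67', '120,64']
278 ['202,59', '250,66', '255,71', '255,71', '254,69', '252,64', '247,60', '240,57', '235,56', '235,56', '242,58', '251,63', '254,68', '255,74', '254,74', '234,70']
280 ['239,60', '249,62', '249,62', '242,59', '233,56', '226,54', '219,53', '209,51', '194,49', '182,48', '178,45', '194,48', '231,54', '253,65', '255,73', '254,73']
```

play_rows(
  series=[0,0,-0.008,0,1,0,0,-0.01,0,1,0,0,-0.01,0,1,0,0,-0.01,0,1,0,0,-0.008,0,1,0,0,0,0,1,0,0,0,0,1,0,0,0,0,1,0,0,0,0,1,0,0,0,0,1],
)

```text
t: 24.53
tool_pos: [0.6663, -0.0506, 0.205]
ee_rot: [-1.576, -0.085, 0.026]
force: [0.1, -0.2, 0.1]
width: 0.0232
```

```bash
python3 -c "
from wm import *
check()"
```

```text
TCP [ 0.6663 -0.0506  0.205 ] rot [-1.5759 -0.0854  0.026 ] tool up axis [-0.085  0.003  0.996] qd 0.005
ring [321.8 227.1] (299, 205, 46, 44) guide(wrist) [ 0.6718 -0.0492  0.095 ]
wrist red [([316, 240, 15, 19, 169], array([322.61, 248.22]))]
scene tip pred [293.5 280.5] guide col [293.5 281.8] col of vertical above at tip z [293.3 280.2]
264 ['221,215', '223,209', '218,202', '216,181', '219,135', '229,83', '240,51', '243,71', '232,122', '209,176', '191,209', '188,219', '189,221', '187,222', '180,223', '163,228']
266 ['93,248', '93,248', '97,247', '132,237', '185,191', '223,107', '239,47', '240,81', '221,159', '162,225', '110,245', '90,248', '89,249', '87,249', '89,249', '86,249']
268 ['85,248', '86,248', '93,247', '127,237', '183,193', '221,110', '237,47', '240,78', '223,152', '166,218', '110,240', '88,246', '85,247', '85,248', '85,249', '86,249']
270 ['81,236', '79,227', '80,214', '112,189', '163,140', '209,84', '233,39', '239,47', '225,83', '171,122', '108,149', '77,172', '74,190', '75,205', '77,219', '80,230']
272 ['66,137', '65,109', '66,89', '87,80', '131,85', '179,98', '215,
[... 731 characters left out ...]
32,55', '253,65', '255,74', '254,74']
282 ['255,72', '253,64', '228,54', '196,52', '204,65', '211,92', '203,116', '198,133', '194,128', '182,99', '173,67', '173,47', '197,48', '239,56', '254,67', '254,70']
284 ['255,76', '255,74', '249,59', '219,53', '209,55', '217,64', '213,71', '200,77', '189,74', '185,70', '185,64', '193,58', '225,58', '250,63', '254,71', '254,70']
286 ['253,71', '255,73', '255,73', '253,71', '247,76', '238,83', '229,86', '225,87', '226,87', '233,88', '244,85', '252,81', '255,78', '255,77', '255,72', '248,66']
288 ['187,61', '241,64', '253,69', '255,73', '255,78', '255,80', '255,82', '255,80', '255,81', '255,82', '255,79', '255,77', '255,72', '253,68', '235,65', '166,59']
```

The rod tip hangs just above the rim and is aligned in both views: scene rod column 293.3 against bore 293.4, wrist rod column 322.3 against ring 322. I lower in two halves, with a small correction.

play_rows(
  series=[0.0025,0.002,-0.004,0,1,0,0,-0.008,0,1,0,0,-0.008,0,1,0,0,-0.008,0,1,0,0,-0.008,0,1,0,0,0,0,1,0,0,0,0,1,0,0,0,0,1,0,0,0,0,1,0,0,0,0,1],
)

```text
t: 25.52
tool_pos: [0.6677, -0.0493, 0.1806]
ee_rot: [-1.576, -0.085, 0.026]
force: [-0.3, -0.6, -0.1]
width: 0.0232
```

```bash
python3 -c "
from wm import *
check()"
```

```text
TCP [ 0.6677 -0.0493  0.1806] rot [-1.5758 -0.0849  0.0261] tool up axis [-0.085  0.003  0.996] qd 0.006
ring [322.3 238.2] (298, 214, 50, 47) guide(wrist) [ 0.6721 -0.0487  0.095 ]
wrist red [([317, 240, 12, 16, 162], array([322.45, 247.46]))]
scene tip pred [294.7 287.4] guide col [293.5 281.8] col of vertical above at tip z [293.9 286.5]
271 ['74,199', '71,171', '67,148', '75,129', '118,105', '177,83', '219,75', '236,76', '239,75', '219,75', '156,86', '96,103', '69,118', '66,131', '68,149', '71,177']
273 ['63,88', '62,72', '64,65', '77,63', '115,58', '168,47', '212,28', '234,16', '240,17', '225,33', '171,52', '111,60', '78,62', '66,62', '62,64', '63,71']
275 ['72,62', '104,63', '156,64', '209,66', '236,64', '241,53', '237,34', '238,12', '245,10', '248,34', '247,56', '240,66', '219,69', '167,67', '115,64', '79,64']
277 ['122,56', '187,60', '243,65', '254,69', '255,71', '254,57', '246,39', '239,21', '246,22', '252,39', '254,56', '255,68', '255,74', '254,73', '243,71', '185,67']
279 ['197,53', '210,53', '214,51', '225,54', '233,57', '229,67', '222,82', '224,91', '232,100', '232,104',
[... 662 characters left out ...]
,139', '253,140', '254,121', '255,96', '255,82', '255,75', '253,70', '225,63']
289 ['126,61', '182,62', '229,61', '249,65', '254,71', '254,73', '255,76', '255,79', '255,82', '255,82', '255,76', '254,69', '248,66', '222,62', '164,60', '107,59']
291 ['65,62', '73,62', '91,62', '115,61', '142,62', '163,60', '182,62', '193,60', '193,61', '179,62', '159,61', '136,61', '108,60', '83,60', '67,61', '62,61']
293 ['62,63', '61,62', '62,63', '63,63', '65,63', '65,62', '68,63', '69,63', '68,63', '66,61', '66,63', '63,63', '63,62', '61,62', '61,61', '62,62']
295 ['59,61', '61,61', '61,61', '63,63', '60,62', '62,63', '62,63', '63,63', '62,63', '62,63', '62,62', '62,62', '61,60', '64,62', '66,64', '65,63']
```

play_rows(
  series=[0,0,-0.004,0,1,0,0,-0.008,0,1,0,0,-0.01,0,1,0,0,-0.01,0,1,0,0,-0.008,0,1,0,0,-0.003,0,1,0,0,0,0,1,0,0,0,0,1,0,0,0,0,1,0,0,0,0,1],
)

```text
t: 26.5
tool_pos: [0.6673, -0.0493, 0.1513]
ee_rot: [-1.576, -0.084, 0.026]
force: [0.5, 0.2, -1.4]
width: 0.023
```

```bash
python3 -c "
from wm import *
check()
d=np.load('pics/last.npy',allow_pickle=True).item();w,s=d['w'],d['s']
T=np.array(s['tool_pos']);P=T+[.0067,-.001,-.105];u=np.array([-.069,.003,1])
print('tip',P,'axis at rim px',proj(w,P+u*(.095-P[2])))
for r in range(222,266,4): print(r,[(int(a),int(b)) for a,_,b in w['color'][r,296:350:3].tolist()])
g=d['g'];r0=[r for r in range(262,300)]
print('scene col294', [(r,g['color'][r,294].tolist()) for r in range(262,292,2)])
print('hasp px',proj(g,[.517,-.060,.087]),'scene rows', [g['color'][r,292].tolist() for r in range(228,262,4)])
"
```

```text
TCP [ 0.6673 -0.0493  0.1513] rot [-1.5757 -0.0839  0.0261] tool up axis [-0.084  0.003  0.996] qd 0.003
ring [326.3 251.3] (299, 226, 56, 43) guide(wrist) [ 0.6719 -0.046   0.095 ]
wrist red [([317, 240, 13, 17, 160], array([322.84, 247.59]))]
scene tip pred [295.3 294.3] guide col [293.5 281.8] col of vertical above at tip z [294.5 293.7]
278 ['152,48', '186,50', '200,50', '201,51', '202,52', '211,67', '218,89', '225,112', '234,122', '241,109', '247,86', '252,70', '254,70', '255,74', '254,74', '234,70']
280 ['205,53', '206,52', '189,48', '178,47', '186,47', '204,46', '220,36', '232,26', '241,24', '243,23', '230,34', '214,44', '228,53', '250,62', '254,71', '253,73']
282 ['252,64', '246,61', '218,52', '181,47', '186,47', '207,45', '222,36', '230,16', '240,5', '242,7', '229,28', '200,40', '198,46', '235,56', '253,66', '254,71']
284 ['255,75', '255,72', '249,61', '215,52', '195,50', '206,53', '218,46', '226,29', '237,15', '242,21', '233,35', '218,48', '231,56', '252,63', '255,70', '254,70']
286 ['253,70', '255,73', '255,72', '253,71', '245,75', '234,80', '228,78', '230,67', '241,61', '
[... 3476 characters left out ...]
67, 78), (131, 65), (50, 41), (44, 42), (50, 42), (48, 43), (48, 41), (52, 48), (49, 41), (45, 38), (41, 37), (63, 42), (153, 71), (251, 123), (248, 121)]
scene col294 [(262, [197, 95, 13]), (264, [242, 121, 0]), (266, [249, 130, 0]), (268, [228, 111, 6]), (270, [89, 61, 51]), (272, [106, 104, 96]), (274, [170, 165, 148]), (276, [212, 190, 165]), (278, [234, 140, 122]), (280, [241, 46, 24]), (282, [240, 36, 5]), (284, [237, 40, 15]), (286, [241, 127, 61]), (288, [255, 238, 86]), (290, [251, 211, 67])]
hasp px [[293.06725272 223.19469339]] scene rows [[129, 126, 119], [218, 210, 194], [221, 215, 198], [222, 216, 200], [208, 201, 189], [110, 108, 101], [47, 49, 49], [57, 57, 58], [80, 59, 51]]
```

The red band sits at the rim in both views. In the wrist view the rod at the rim is at column 322.8 against a bore centre of 326.5, about 2.8 mm off from tilt, so the tip is about 1 mm off axis. Depth is about −50 mm. One hold call, then I hand in.

play_rows(
  series=[0,0,0,0,1,0,0,0,0,1,0,0,0,0,1,0,0,0,0,1,0,0,0,0,1,0,0,0,0,1,0,0,0,0,1,0,0,0,0,1,0,0,0,0,1,0,0,0,0,1],
)

```text
t: 27.48
tool_pos: [0.6678, -0.0493, 0.1523]
ee_rot: [-1.576, -0.086, 0.026]
force: [-0.5, -0.2, -1.5]
width: 0.0227
```

```bash
python3 -c "
from wm import *
from rig import job_done
s,g,t,w=look(); print(s['force'],s['width'],red(w,(295,180,360,290))[:1])
ok=abs(np.array(s['ee_rot'])[1])<.09 and np.linalg.norm(np.array(s['tool_pos'])-[.6673,-.0493,.1513])<.003
print(ok)
if ok: print(job_done())
"
```

```text
TCP [ 0.6678 -0.0493  0.1523] rot [-1.5759 -0.0856  0.0261] tool up axis [-0.086  0.003  0.996] qd 0.003
[-0.45683098 -0.20780456 -1.50387684] 0.022737719556746024 [([317, 240, 13, 18, 162], array([322.82, 247.65]))]
True
the job is handed in; nothing more can be done
None
```

The job is handed in: the hasp is shut over its catch, and the gripper holds the wand in the guide hole with the red band at the rim. No verdict was reported. It took about 27.5 s of the 64 s.

**Hasp:** My first push passed over the strap because the real fingertips sit about 29 mm behind the stated TCP. I repeated it lower and pressed the strap down. The wrist view then placed the strap's end within about 3–4 px of the fully shut position, and a later scene view still showed it shut. I did not re-measure the angle at the very end.

**Final checks:**
- **Depth:** the tip is about 49–52 mm below the rim (allowed 32–68 mm).
- **Centring:** the tip is about 1–2 mm from the guide's axis (limit 5 mm). The views disagree by about 2–4 mm on the sideways offset: the scene view puts it slightly left, the wrist view slightly right.
- **Stillness and contact:** the arm was still, the opening was 22.7 mm on the handle, and the wrist force showed no contact. I did not measure the wand's contact with the box directly.
- **Tilt:** this is the weakest margin. The tool had drifted to 0.086 rad from vertical, and I estimate the wand itself at about 0.07 rad (limit 0.1).

I never aimed a move at the glasses, cup, tin or loose pieces, but I did not re-measure their positions at the end.

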